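# Count to the third gap and push the spice jar home

## Robot

A 6-joint arm with a two-finger parallel gripper is mounted at the origin on the work surface. World frame = base frame: x ahead of the robot, y to its left, z up, the work surface at z = 0. Lengths are in m, angles in degrees, forces in N, time in s.
With the tool pointing down it reaches from about 0.325 to 0.9 m from the base axis. Payload 6.1 kg.
Tool frame: the origin (TCP) lies at the very end of the fingers, on their centre line; the grasp point (between the pads) lies 19 mm behind it; z points along the fingers, x is the direction in which the jaws open and shut, and the axes are right-handed (so a half turn about z gives the same grasp; the last joint's range is limited). The gripper opens to 87 mm and grips with 3 to 60 N. Pads are 19 mm wide; open, the fingers measure 117 mm over their backs; the gripper's body (75 mm by 190 mm) begins 51 mm behind the grasp point.
Start: joints at [-74.318, 12.628, 87.462, -0, 79.91, -7.225], TCP at [0.243, -0.576, 0.223] pointing down, gripper open.
Joint ranges: [-170.65, 170.65], [-52.31, 119.04], [5.05, 147.46], [-71.25, 251.25], [11.57, 151.72], [-153.62, 153.62]. Speed limits (degrees/s): [147.25, 147.25, 172.46, 180, 180, 180].

## Interface

Orientations are given as [roll, pitch, yaw] about the fixed x, y, z axes, in that order (R = Rz(yaw) Ry(pitch) Rx(roll)).
In Python, from plant import r gives the robot as it stands.
- The arm moves only by the tool carry_out, never from a script. Its argument "moves" is a list that holds one entry, the list of rows, each a list of 7 numbers: the shift along the world's x, y, z in mm, then the turn, a rotation vector about the world's x, y, z in rad, then the finger opening in mm, from 0 to 87. In form: [[[dx, dy, dz, rx, ry, rz, grip], ...]]. A call has exactly 5 rows; each row is the pose to reach, as a shift and turn from the pose measured when the call began; what a row does not reach only later rows make up. A row lasts 1/12 s, in which the tool goes at most 41.7 mm and 7.16 degrees, less where a joint would pass 70% of its speed; a pose out of reach is approached as far as the arm can. A call with a gripper value outside its range is refused whole. The fingers move at their own pace and stop on an object; "grip_force" is the grip in N (left out, the last holds). Time passes only in rows, so rows that repeat a pose let the fingers close, or fill a call up. It gives the time, the measured TCP pose, the force and the opening at its end, in the units of the state.
- r.observe(): the state, without advancing time (a new reading comes with each control period).
- r.read_camera(name): name is "side" or "top"; returns a dict with "frame" (400x640x3 uint8, red, green, blue), "camera_matrix" (3x3 intrinsics, pixels), "R" (3x3) and "t" (3): a world point X has camera coordinates R X + t. Camera axes: x right, y down, z forward; pixel columns grow to the right and rows downward; lengths in m; the calibration is good to about 2 mm. A picture is of the moment at which its call begins. There is no depth.
- r.job_done(): hands the job in, once; it reports no verdict.
The state is a dict: "time_s": time; "joint_pos": joint angles; "qd": joint speeds; "joint_efforts": joint torques, N m; "eef_pos": TCP position; "tool_rot": TCP orientation; "ft_force": force on the tool from outside, world axes, zero at the start; "ft_torque": the same for the moment, N m; "grip_width": opening from 0.0 (shut) to 1.0 (fully open).
Only numpy, scipy, OpenCV 4.12 (cv2) and the standard library are available. Lean on these libraries where they do the work, as an engineer would, in place of code of your own. Each camera call takes 0.05 s, during which the arm holds its last target.

## Task

The yellow-lidded spice jar belongs in the third gap of the jar rack, counted from the end with the blue cap. First count the gaps by touch: run one fingertip (fingers closed) along the top of the rack's front rail from the blue end, keeping it on the rail over the first and second gaps until it is over the third, and no farther. Then push the jar along the bench with the fingertips into that third gap until it stands against the back of the rack, always upright and never gripped or picked up, and leave the red-lidded jars and the bottle where they are.

Things in the scene. Friction and masses are not known exactly. Their poses are not given: they have to be found in the camera images.
- rack: Fixed stainless jar rack, 448 mm long (its y), with six gaps 70 mm wide, open at the front (its -x, towards the robot) and below, so that jars slide in along the bench. Origin at bench level, midway along. Gap centres at rack y = -185, -111, -37, 37, 111, 185 mm. Dividers and front rail begin at rack x = -30 mm. The rack may be turned a little.
- rail (a point): Middle of the top of the rack's front rail, 76 mm above the bench, at rack x = -18 mm, y = 0. The rail is rigid and level, runs the whole length of the rack, is 24 mm wide, and its underside is 68 mm above the bench, so a jar passes beneath it.
- back_stop (a point): Middle of the foot of the rack's back stop, on its front face (rack x = 24 mm, y = 0, bench level). It is 36 mm high. A jar fully home touches it: its centre is then at rack x = -5 mm, and it stands 4 mm proud of the rail's front edge.
- blue_end: Blue plastic cap clipped on one end of the rack, 26 x 20 x 76 mm; origin at the centre of its underside. It may be at either end: gaps are counted from it. At rack y = -234 mm the third gap is the one at rack y = -37 mm; at rack y = +234 mm it is the one at +37 mm. The other end has a grey cap of the same size.
- strip1: Blank white label strip on top of the front rail over the gap at rack y = -185 mm; 59 x 20 mm, top 76 mm above the bench (2 mm above this origin); the origin is over the middle of the gap. Touching it is how this gap is counted; it reaches on to the end cap.
- strip2: Blank white label strip on top of the front rail over the gap at rack y = -111 mm; 44 x 20 mm, top 76 mm above the bench (2 mm above this origin); the origin is over the middle of the gap. Touching it is how this gap is counted.
- strip3: Blank white label strip on top of the front rail over the gap at rack y = -37 mm; 44 x 20 mm, top 76 mm above the bench (2 mm above this origin); the origin is over the middle of the gap. Touching it is how this gap is counted.
- strip4: Blank white label strip on top of the front rail over the gap at rack y = 37 mm; 44 x 20 mm, top 76 mm above the bench (2 mm above this origin); the origin is over the middle of the gap. Touching it is how this gap is counted.
- strip5: Blank white label strip on top of the front rail over the gap at rack y = 111 mm; 44 x 20 mm, top 76 mm above the bench (2 mm above this origin); the origin is over the middle of the gap. Touching it is how this gap is counted.
- strip6: Blank white label strip on top of the front rail over the gap at rack y = 185 mm; 59 x 20 mm, top 76 mm above the bench (2 mm above this origin); the origin is over the middle of the gap. Touching it is how this gap is counted; it reaches on to the end cap.
- divider1: Fixed divider at rack y = -148 mm, 4 mm thick, with a grey steel flange 30 x 24 mm on top of the rail between two label strips, flush with them (76 mm above the bench). Origin at bench level, on the divider. A fingertip run along the rail crosses this flange between one gap and the next.
- divider2: Fixed divider at rack y = -74 mm, 4 mm thick, with a grey steel flange 30 x 24 mm on top of the rail between two label strips, flush with them (76 mm above the bench). Origin at bench level, on the divider. A fingertip run along the rail crosses this flange between one gap and the next.
- divider3: Fixed divider at rack y = 0 mm, 4 mm thick, with a grey steel flange 30 x 24 mm on top of the rail between two label strips, flush with them (76 mm above the bench). Origin at bench level, on the divider. A fingertip run along the rail crosses this flange between one gap and the next.
- divider4: Fixed divider at rack y = 74 mm, 4 mm thick, with a grey steel flange 30 x 24 mm on top of the rail between two label strips, flush with them (76 mm above the bench). Origin at bench level, on the divider. A fingertip run along the rail crosses this flange between one gap and the next.
- divider5: Fixed divider at rack y = 148 mm, 4 mm thick, with a grey steel flange 30 x 24 mm on top of the rail between two label strips, flush with them (76 mm above the bench). Origin at bench level, on the divider. A fingertip run along the rail crosses this flange between one gap and the next.
- jar_center (a point): Centre of the loose spice jar with the yellow lid (31 mm above the bench when it stands): an upright cylinder 58 mm in diameter, 62 mm high, about 0.2 kg, that slides on the bench when pushed low down. It starts on the open bench between the robot and the rack.
- red_jar_a_center (a point): Centre of a red-lidded jar of the same size (58 x 62 mm), loose, standing in a gap of the rack that is never the third from either end. Leave alone.
- red_jar_b_center (a point): Centre of a red-lidded jar of the same size (58 x 62 mm), loose, standing in a gap of the rack that is never the third from either end. Leave alone.
- red_jar_c_center (a point): Centre of a red-lidded jar of the same size (58 x 62 mm), loose, standing in a gap of the rack that is never the third from either end. Leave alone.
- bottle: Amber glass bottle, 56 mm in diameter, 170 mm high, standing loose on the bench to one side; origin at the centre of its underside. Leave alone.
Mind the look-alikes: they are no part of the job. What is shaped like the part that bears jar_center but purple or turquoise is not meant.

How it is judged (in metres and radians):
On the way, in this order (a step that is already met when the one before it is completed fails the run):
1. a fingertip touches the rail's strip over the first gap from the blue end (((y of blue_end in the frame of rack below 0 m and contact force between the fingers and strip1 above 0.2 N) or (y of blue_end in the frame of rack above 0 m and contact force between the fingers and strip6 above 0.2 N))), for 0.02 s.
2. the fingertip runs over the divider flange between the first and second gaps (((y of blue_end in the frame of rack below 0 m and contact force between the fingers and divider1 above 0.2 N) or (y of blue_end in the frame of rack above 0 m and contact force between the fingers and divider5 above 0.2 N))), for 0.02 s.
3. the fingertip touches the strip over the second gap (((y of blue_end in the frame of rack below 0 m and contact force between the fingers and strip2 above 0.2 N) or (y of blue_end in the frame of rack above 0 m and contact force between the fingers and strip5 above 0.2 N))), for 0.02 s.
4. the fingertip runs over the divider flange between the second and third gaps (((y of blue_end in the frame of rack below 0 m and contact force between the fingers and divider2 above 0.2 N) or (y of blue_end in the frame of rack above 0 m and contact force between the fingers and divider4 above 0.2 N))), for 0.02 s.
5. the fingertip touches the strip over the third gap (((y of blue_end in the frame of rack below 0 m and contact force between the fingers and strip3 above 0.2 N) or (y of blue_end in the frame of rack above 0 m and contact force between the fingers and strip4 above 0.2 N))), for 0.02 s.
6. the yellow-lidded jar stands in the third gap against the back (x of jar_center in the frame of rack above -0.013 m and ((y of blue_end in the frame of rack below 0 m and y of jar_center in the frame of rack between -0.047 and -0.027 m) or (y of blue_end in the frame of rack above 0 m and y of jar_center in the frame of rack between 0.027 and 0.047 m)) and angle between jar_center's own z axis and vertical below 0.1 rad and height (world z) of jar_center below 0.036 m), for 0.2 s.
At the end, for the whole second after the job is handed in: The yellow-lidded jar stands upright (within 0.1 rad) on the bench, at rest, in the third gap from the blue cap, its centre within 10 mm of the gap's middle and within 8 mm of where it touches the back stop; red-lidded jars and bottle within 20 mm of where they started (all of step 6 and linear speed of jar below 0.02 m/s and distance of each of red_jar_a_center, red_jar_b_center, red_jar_c_center, bottle from where it was at the start of the episode below 0.02 m).
It fails at once if the yellow-lidded jar is gripped: the fingers press on it with over 25 N while it is still on its way (contact force between the fingers and jar above 25 N and x of jar_center in the frame of rack below -0.02 m).
It fails at once if the yellow-lidded jar is lifted off the bench or tipped over (height (world z) of jar_center above 0.04 m or angle between jar_center's own z axis and vertical above 0.5 rad).
It fails at once if the counting finger runs on past the third gap (((y of blue_end in the frame of rack below 0 m and contact force between the fingers and strip4 above 0.2 N) or (y of blue_end in the frame of rack above 0 m and contact force between the fingers and strip3 above 0.2 N)) and x of jar_center in the frame of rack below -0.03 m).
It fails at once if a red-lidded jar or the bottle is shifted by more than 20 mm, tipped or lifted (distance of any of red_jar_a_center, red_jar_b_center, red_jar_c_center, bottle from where it was at the start of the episode above 0.02 m or angle between any of red_jar_a_center, red_jar_b_center, red_jar_c_center, bottle's own z axis and vertical above 0.3 rad).
It also fails if it takes over 61 s, if anything falls off the work surface, if the arm or the gripper's body presses on something with over 40 N, if the wrist force passes 120 N, or if a joint passes its speed limit or range.

## Working session

There is one attempt and no reset: what is moved stays moved. The work goes in short steps, Python scripts to look and compute and a tool call to move; the robot and the scene stay as the last step left them, time stands still between calls to the robot, and variables do not carry over. Pictures are saved under pics/ and viewed, and the job is handed in when it is done.

Besides the shell and the picture viewer there is one more tool, called after "Request:" as name([rows], argument=value, ...), one row to a line, values as JSON. carry_out: Moves the arm, as the interface text tells. Its arguments: {"type":"object","properties":{"moves":{"type":"array"},"grip_force":{"type":"number"}},"required":["moves"]}

```bash
ls; mkdir -p pics
python3 - <<'E'
from plant import r
import cv2
s=r.observe(); print({k:s[k] for k in s})
for n in("side","top"):
    c=r.read_camera(n); cv2.imwrite(f"pics/{n}0.png",c["frame"][:,:,::-1]); print(n,c["camera_matrix"],c["R"],c["t"])
E
```

```text
pics
{'time_s': 0.0, 'joint_pos': array([-7.43194683e+01,  1.26755026e+01,  8.75262450e+01,  3.48880732e-05,
        7.99101878e+01, -7.22452239e+00]), 'qd': array([ 0.03274774,  0.04037152,  0.00494955,  0.06461053,  0.11520378,
       -0.02378688]), 'joint_efforts': array([ 6.17128620e-06, -4.94616187e+01, -3.87373817e+01,  7.01065664e-02,
        5.71145257e-02, -1.31966490e-04]), 'eef_pos': array([ 0.24308438, -0.57511209,  0.22143001]), 'tool_rot': array([-1.79985889e+02,  1.11042375e-01, -6.70949383e+01]), 'ft_force': array([ 0.01726032, -0.35972542,  0.04234857]), 'ft_torque': array([-0.01555016, -0.05642607,  0.01999491]), 'grip_width': 0.9989859595358084}
side [[509.62067484   0.         312.77026009]
 [  0.         509.62067484 193.64213411]
 [  0.           0.           1.        ]] [[ 0.99504163 -0.09877237  0.01166903]
 [-0.04772691 -0.57712078 -0.815263  ]
 [ 0.0872599   0.8106637  -0.5789733 ]] [-0.49898133  0.14667823  0.91716011]
top [[462.44873074   0.         313.05924208]
 [  0.         462.44873074 192.08605143]
 [  0.           0.           1.        ]] [[ 0.00406289 -0.99997494 -0.00579792]
 [-0.99665109 -0.00357572 -0.08169342]
 [ 0.08167064  0.00611042 -0.99664064]] [0.0798387  0.53003265 1.08450849]
```

View pics/side0.png

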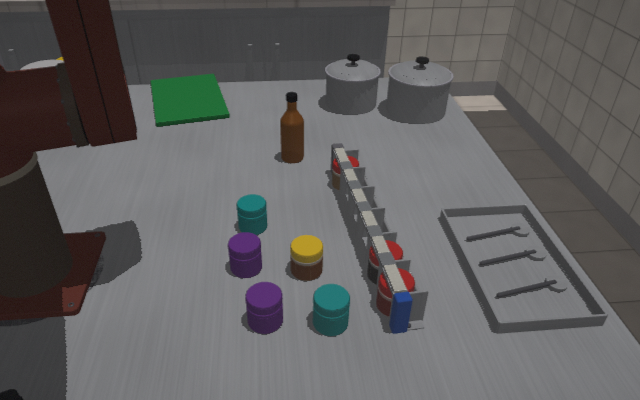

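View pics/top0.png

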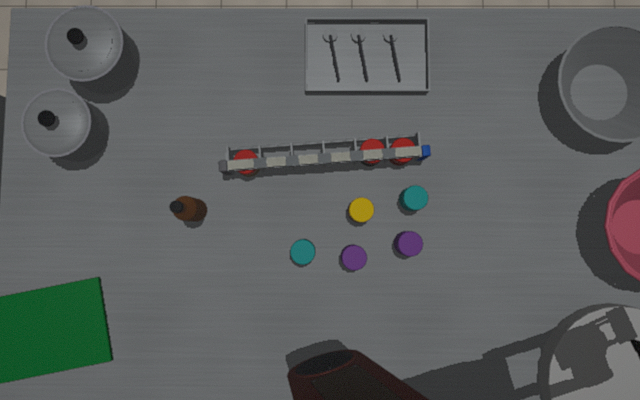

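The blue cap is at the right end, at about pixel (426,152) in the top view. That is towards world −y, so the third gap is at rack y = −37 mm. The yellow jar is at about (361,210), and red jars fill gaps 1, 2 and 6. I'll zoom in to measure.

Run:
```python
import cv2
t=cv2.imread("pics/top0.png")
c=t[125:230,210:440]; c=cv2.convertScaleAbs(cv2.resize(c,None,fx=3.4,fy=3.4,interpolation=cv2.INTER_CUBIC),alpha=1.5)
cv2.imwrite("pics/topz.png",c)
s=cv2.imread("pics/side0.png")
c=s[130:340,220:440]; c=cv2.resize(c,None,fx=2.8,fy=2.8,interpolation=cv2.INTER_CUBIC)
cv2.imwrite("pics/sidez.png",cv2.convertScaleAbs(c,alpha=1.4))
```

```text
(no output)
```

View pics/topz.png

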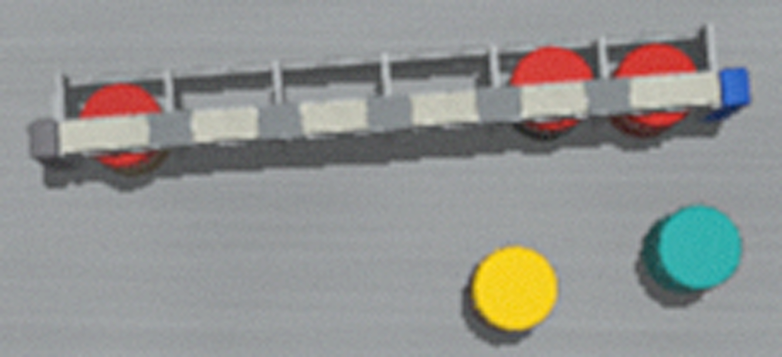

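View pics/sidez.png

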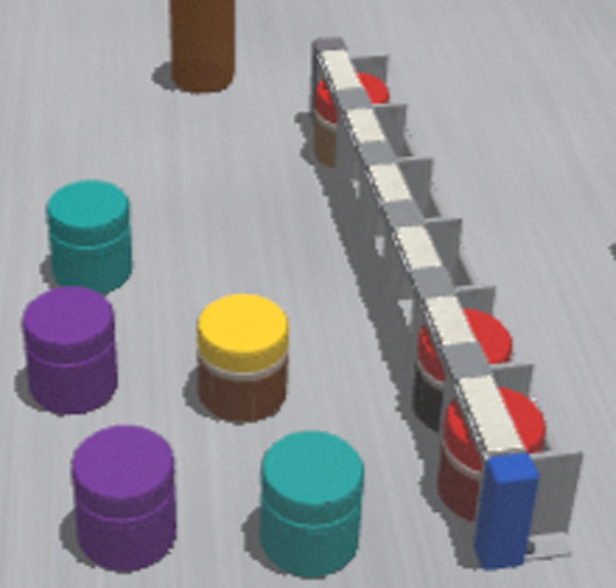

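```bash
cat > h.py <<'E'
import numpy as np, cv2
from plant import r
def ray(c,uv,z):
    K,R,t=c["camera_matrix"],np.array(c["R"]),np.array(c["t"])
    d=R.T@np.linalg.solve(K,[uv[0],uv[1],1.]); o=-R.T@t
    return o+d*(z-o[2])/d[2]
def blobs(m,amin=25):
    n,l,s,ce=cv2.connectedComponentsWithStats(m.astype(np.uint8))
    return [(s[i,4],ce[i],s[i,:4]) for i in range(1,n) if s[i,4]>=amin]
def jar(c):
    h=cv2.cvtColor(c["frame"],cv2.COLOR_RGB2HSV)
    m=(h[...,0]>20)&(h[...,0]<32)&(h[...,1]>150)&(h[...,2]>110)
    return m
E
python3 - <<'E'
from h import *
from scipy.optimize import least_squares
obs=[]
for n,box in(("top",(130,180,215,440)),("side",(140,320,320,425))):
    c=r.read_camera(n); f=c["frame"].astype(int)
    m=np.zeros(f.shape[:2],bool); a,b,x0,x1=box
    print(n)
    mm=(f.min(2)>125)&(f[...,0]-f[...,2]>8); m[a:b,x0:x1]=mm[a:b,x0:x1]
    for A,ce,s in blobs(m,20): 
        p=ray(c,ce,.076); print(A,ce.round(1),s,p.round(4)); obs.append((n,A,p))
    j=[b for b in blobs(jar(c),30)]
    for A,ce,s in j: print("yellow",A,ce.round(1),s,ray(c,ce,.062).round(4), ray(c,ce,.055).round(4))
    f2=c["frame"]; h=cv2.cvtColor(f2,cv2.COLOR_RGB2HSV)
    bl=(h[...,0]>105)&(h[...,0]<125)&(h[...,1]>150)&(h[...,2]>60)
    for A,ce,s in blobs(bl): print("blue",A,ce,s,ray(c,ce,.076))
    for nm,lo,hi in(("teal",80,100),("purple",130,150)):
        for A,ce,s in blobs((h[...,0]>lo)&(h[...,0]<hi)&(h[...,1]>100)&(h[...,2]>60)): print(nm,A,ce.round(1),ray(c,ce,.05).round(3))
E
```

```text
top
yellow 466 [361.1 209.4] [349 198  25  24] [ 0.487  -0.0289  0.062 ] [ 0.4873 -0.0296  0.055 ]
blue 80 [425.675 150.35 ] [422 145   8  12] [ 0.62206514 -0.17584394  0.076     ]
teal 481 [415.  197.3] [ 0.516 -0.155  0.05 ]
teal 498 [302.3 251.6] [0.39  0.106 0.05 ]
purple 482 [409.5 243.3] [ 0.41  -0.141  0.05 ]
purple 485 [353.5 257.1] [ 0.377 -0.012  0.05 ]
side
111 [341.2 154.4] [336 148  13  14] [0.5885 0.2485 0.076 ]
95 [350.  174.4] [344 169  13  12] [0.595 0.167 0.076]
115 [358.7 194.8] [353 189  13  13] [0.6005 0.0932 0.076 ]
139 [368.8 217.8] [362 211  15  15] [0.6065 0.0193 0.076 ]
175 [380.3 244.1] [373 236  17  17] [ 0.6125 -0.055   0.076 ]
308 [394.8 277.6] [385 265  22  26] [ 0.6189 -0.1372  0.076 ]
yellow 569 [306.8 246.1] [291 235  32  24] [ 0.4868 -0.0336  0.062 ] [ 0.4875 -0.0257  0.055 ]
blue 148 [402.68243243 297.05405405] [394 292  18  11] [ 0.62138983 -0.17950197  0.076     ]
teal 1019 [251.9 213.6] [0.39  0.084 0.05 ]
teal 1615 [330.8 309.2] [ 0.512 -0.171  0.05 ]
purple 1257 [245.  254.5] [ 0.378 -0.033  0.05 ]
purple 1580 [264.2 307. ] [ 0.409 -0.157  0.05 ]
```

Run:
```python
from h import *
c=r.read_camera("top"); f=c["frame"].astype(int)
m=np.zeros(f.shape[:2],bool); 
mm=(f.min(2)>105)&(f[...,0]-f[...,2]>4); m[130:180,215:425]=mm[130:180,215:425]
print(f[157,300:345].tolist()[::4])
P=[]
for A,ce,s in blobs(m,20): P.append(ray(c,ce,.076)); print(A,ce.round(1),s,P[-1].round(4))
s=r.read_camera("side")
def proj(c,X): 
    p=np.array(c["R"])@X+c["t"]; q=c["camera_matrix"]@p; return q[:2]/q[2]
th=np.radians(4.5); ex=np.array([np.cos(th),np.sin(th),0]); ey=np.array([-np.sin(th),np.cos(th),0])
rail=np.array([.6036,.0561,.076]); O=rail+.018*ex; O[2]=0
print(O, "jar in rack",(np.array([.487,-.0295,0])-O)@np.c_[ex,ey])
for c,n in((c,"top"),(s,"side")):
    im=cv2.resize(c["frame"],None,fx=2,fy=2,interpolation=cv2.INTER_CUBIC)[:,:,::-1].copy()
    def line(a,b,col): cv2.line(im,*[tuple(int(round(v*2+.5)) for v in proj(c,p)) for p in(a,b)],col,1)
    for x in(-.030,-.006): line(O+x*ex-.224*ey+[0,0,.076],O+x*ex+.224*ey+[0,0,.076],(0,0,255))
    for k in range(6):
        y=-.185+.074*k
        if k in(1,2,3,4):
            for q in(-.022,.022): line(O-.03*ex+(y+q)*ey+[0,0,.076],O-.006*ex+(y+q)*ey+[0,0,.076],(0,255,0))
    line(O+.024*ex-.224*ey,O+.024*ex+.224*ey,(255,0,255))
    for z,cx in ((.062,(.487,-.0295)),(0,(.487,-.0295))):
        pts=[proj(c,np.array([cx[0]+.029*np.cos(a),cx[1]+.029*np.sin(a),z])) for a in np.linspace(0,6.283,40)]
        cv2.polylines(im,[(np.array(pts)*2+.5).round().astype(int).reshape(-1,1,2)],True,(255,255,0),1)
    a=(250,420,250,460) 
    im=im[230:480,400:880] if n=="top" else im[270:680,440:880]
    cv2.imwrite(f"pics/ov_{n}.png",cv2.resize(im,None,fx=1.45,fy=1.45))
```

```text
[[130, 130, 119], [131, 133, 125], [128, 128, 120], [128, 127, 118], [131, 132, 122], [87, 91, 93], [88, 93, 93], [90, 93, 97], [131, 130, 122], [129, 130, 122], [129, 129, 120], [128, 128, 119]]
201 [408.3 151.3] [396 147  26   9] [ 0.6198 -0.1361  0.076 ]
148 [372.3 154.1] [363 149  20  11] [ 0.6131 -0.0537  0.076 ]
152 [340.2 156.4] [331 152  19  10] [0.6074 0.0198 0.076 ]
151 [307.9 159. ] [299 155  19   9] [0.6013 0.0937 0.076 ]
151 [275.7 161.5] [267 157  19  10] [0.5953 0.1672 0.076 ]
201 [239.8 163.9] [228 159  26  11] [0.5893 0.2496 0.076 ]
[0.62154451 0.05751226 0.        ] jar in rack [-0.14095666 -0.07618779]
```

View pics/ov_top.png

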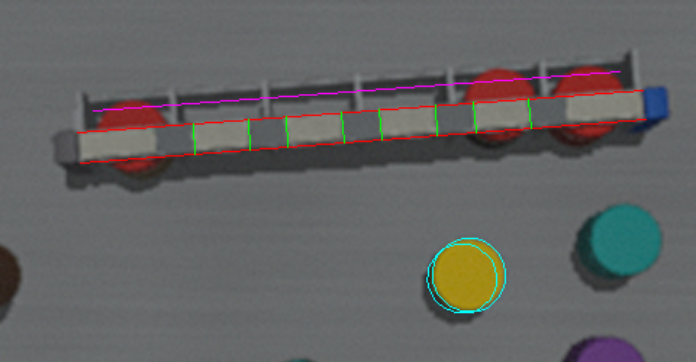

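View pics/ov_side.png

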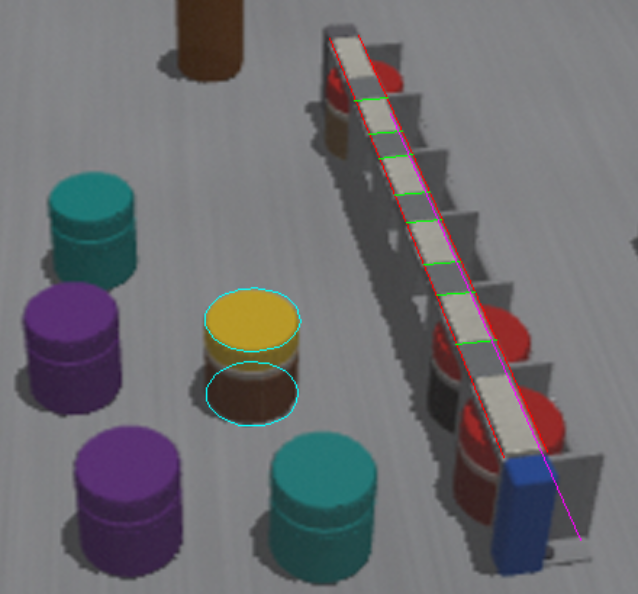

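The strip spacing (74 mm), rail edges and jar outline all match the overlay in both views. That puts the rack origin at about (0.622, 0.058) with a yaw of about 4.6°, and the jar at about (0.487, −0.029). Next I'll write a helper that turns a target pose into a shift and turn.

```bash
cat >> h.py <<'E'
from scipy.spatial.transform import Rotation as Ro
TH=np.radians(4.6); ex=np.array([np.cos(TH),np.sin(TH),0]); ey=np.array([-np.sin(TH),np.cos(TH),0])
O=np.array([.6218,.0576,0])
def W(x,y,z=0): return O+x*ex+y*ey+np.array([0,0,z])
def torack(p): d=np.asarray(p)-O; return np.array([d@ex,d@ey,p[2]])
def toolR(yaw,axis=None,ang=0):
    R=Ro.from_euler('xyz',[180,0,yaw],degrees=True)
    return Ro.from_rotvec(np.array(axis)*np.radians(ang))*R if axis is not None else R
def delta(pos,R):
    s=r.observe(); R0=Ro.from_euler('xyz',s["tool_rot"],degrees=True)
    print("from",s["eef_pos"].round(4),s["tool_rot"].round(1),"t",s["time_s"],"rack",torack(s["eef_pos"]).round(4),"j",s["joint_pos"].round(0),"F",s["ft_force"].round(1))
    print("shift mm",((np.array(pos)-s["eef_pos"])*1000).round(1),"rotvec",(R*R0.inv()).as_rotvec().round(3))
E
python3 - <<'E'
from h import *
delta(W(-.018,-.201,.12),toolR(4.6,ex,-10))
print(W(-.018,-.201,.076))
E
```

```text
from [ 0.2432 -0.5755  0.2222] [-180.     0.   -67.1] t 0.3 rack [-0.4282 -0.6007  0.2222] j [-74.  13.  87.   0.  80.  -7.] F [-0.2 -0.5  0.8]
shift mm [ 376.8  431.3 -102.2] rotvec [-0.16   0.096  1.248]
[ 0.61997796 -0.14419614  0.076     ]
```

Request:
carry_out([
  [[30,35,0,-0.016,0.01,0.125,0],[60,69,0,-0.032,0.019,0.25,0],[90,104,0,-0.048,0.029,0.374,0],[120,138,0,-0.064,0.038,0.5,0],[150,173,0,-0.08,0.048,0.624,0]],
], grip_force=20)

```text
time_s: 0.72
eef_pos: [0.3805, -0.4168, 0.2222]
tool_rot: [175.0, -1.6, -31.3]
ft_force: [0.5, -0.2, -0.2]
grip_width: 0.706
```

Run:
```python
from h import *
delta(W(-.018,-.201,.12),toolR(4.6,ex,-10))
```

```text
from [ 0.3805 -0.4168  0.2222] [175.   -1.6 -31.3] t 0.7167 rack [-0.2786 -0.4535  0.2222] j [-53.   2.  99.  -4.  75. -21.] F [ 0.5 -0.2 -0.2]
shift mm [ 239.5  272.6 -102.2] rotvec [-0.08   0.049  0.624]
```

Request:
carry_out([
  [[30,34,0,-0.01,0.006,0.1,0],[60,68,0,-0.02,0.012,0.2,0],[90,102,0,-0.03,0.02,0.31,0],[120,136,0,-0.04,0.025,0.41,0],[150,170,0,-0.05,0.03,0.5,0]],
])

```text
time_s: 1.13
eef_pos: [0.5183, -0.2599, 0.2225]
tool_rot: [171.8, -0.8, -2.2]
ft_force: [0.2, -1.0, -0.1]
grip_width: 0.325
```

Run:
```python
from h import *
delta(W(-.018,-.201,.12),toolR(4.6,ex,-10))
```

```text
from [ 0.5183 -0.2599  0.2225] [171.8  -0.8  -2.2] t 1.1333 rack [-0.1286 -0.3082  0.2225] j [-30.   3.  98.  -7.  74. -26.] F [ 0.2 -1.  -0.1]
shift mm [ 101.7  115.7 -102.5] rotvec [-0.031  0.014  0.119]
```

Request:
carry_out([
  [[34,38,-10,-0.01,0.005,0.04,0],[68,77,-30,-0.02,0.01,0.08,0],[102,116,-60,-0.031,0.014,0.12,0],[102,116,-90,-0.031,0.014,0.12,0],[102,116,-102,-0.031,0.014,0.12,0]],
])

```text
time_s: 1.55
eef_pos: [0.6229, -0.1406, 0.12]
tool_rot: [170.0, -0.2, 4.8]
ft_force: [0.1, 0.2, -0.6]
grip_width: 0.015
```

Run:
```python
from h import *
delta(W(-.018,-.201,.083),toolR(4.6,ex,-10))
```

```text
from [ 0.6229 -0.1406  0.12  ] [170.   -0.2   4.8] t 1.55 rack [-0.0148 -0.1977  0.12  ] j [-15.  18.  93. -10.  66. -16.] F [ 0.1  0.2 -0.6]
shift mm [ -2.9  -3.6 -37. ] rotvec [-0.     0.003 -0.004]
```

Request:
carry_out([
  [[-3,-4,-20,0,0,0,0],[-3,-4,-35,0,0,0,0],[-3,-4,-37,0,0,0,0],[-3,-4,-38,0,0,0,0],[-3,-4,-38,0,0,0,0]],
])

```text
time_s: 1.97
eef_pos: [0.6204, -0.145, 0.0829]
tool_rot: [170.0, -0.2, 4.8]
ft_force: [1.0, 0.0, 0.6]
grip_width: 0.005
```

Run:
```python
from h import *
delta(W(-.018,-.201,.0775),toolR(4.6,ex,-10))
c=r.read_camera("side"); im=c["frame"][130:330,280:480,::-1]
cv2.imwrite("pics/s1.png",cv2.resize(im,None,fx=3,fy=3))
```

```text
from [ 0.6204 -0.145   0.0829] [170.   -0.2   4.8] t 1.9667 rack [-0.0177 -0.2018  0.0829] j [-15.  20.  95. -11.  62. -15.] F [1.  0.  0.6]
shift mm [-0.4  0.8 -5.4] rotvec [ 0.     0.004 -0.004]
```

View pics/s1.png

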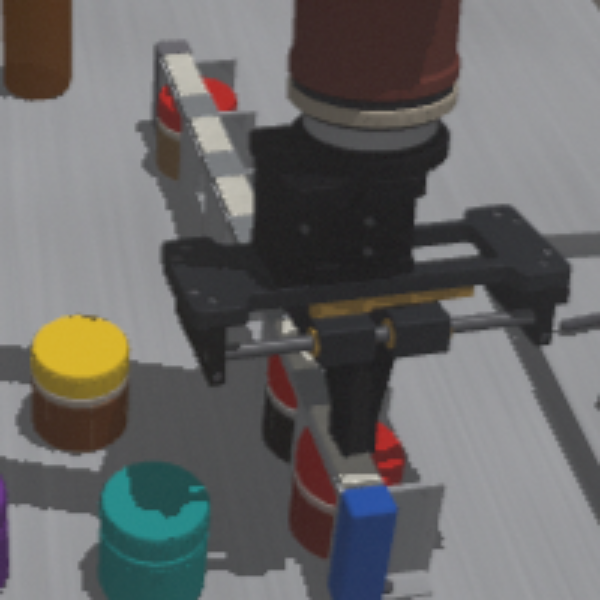

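The closed fingertips hover over strip 1 next to the blue cap, centred across the rail. Next I lower them gently until they touch.

Request:
carry_out([
  [[0,0,-2,0,0,0,0],[0,0,-4,0,0,0,0],[0,0,-5,0,0,0,0],[0,0,-5.5,0,0,0,0],[0,0,-6,0,0,0,0]],
])

```text
time_s: 2.43
eef_pos: [0.6209, -0.1453, 0.0779]
tool_rot: [169.9, -0.3, 4.8]
ft_force: [-0.2, 0.3, 2.1]
grip_width: 0.001
```

Request:
carry_out([
  [[0,0,-0.5,0,0,0,0],[0,0,-1,0,0,0,0],[0,0,-1.5,0,0,0,0],[0,0,-1.5,0,0,0,0],[0,0,-1.5,0,0,0,0]],
])

```text
time_s: 2.85
eef_pos: [0.621, -0.1454, 0.0777]
tool_rot: [169.9, -0.3, 4.8]
ft_force: [-4.8, 1.7, 8.1]
grip_width: 0.006
```

Contact is made, at about 8 N and z = 77.7 mm. Now I slide along the rail.

Request:
carry_out([
  [[-0.5,6,-1.5,0,0,0,0],[-1,12,-1.5,0,0,0,0],[-1.5,18,-1.5,0,0,0,0],[-2,24,-1.5,0,0,0,0],[-2.5,30,-1.5,0,0,0,0]],
])

```text
time_s: 3.27
eef_pos: [0.6198, -0.1163, 0.0778]
tool_rot: [169.8, -0.5, 4.8]
ft_force: [0.1, -3.1, 4.8]
grip_width: 0.002
```

Run:
```python
from h import *
delta(W(-.018,-.0465,.0762),toolR(4.6,ex,-10))
```

```text
from [ 0.6198 -0.1163  0.0778] [169.8  -0.5   4.8] t 3.2667 rack [-0.0159 -0.1732  0.0778] j [-13.  20.  96. -11.  61. -12.] F [ 0.1 -3.1  4.8]
shift mm [-12.3 126.1  -1.6] rotvec [ 0.003  0.009 -0.004]
```

Request:
carry_out([
  [[-1,6,-1.7,0,0.005,0,0],[-2,12,-1.7,0,0.008,0,0],[-3,18,-1.7,0,0.008,0,0],[-3.5,24,-1.7,0,0.008,0,0],[-4,30,-1.7,0,0.008,0,0]],
])

```text
time_s: 3.68
eef_pos: [0.6173, -0.0872, 0.0778]
tool_rot: [169.7, -0.2, 4.8]
ft_force: [0.3, -4.6, 5.7]
grip_width: 0.004
```

Run:
```python
from h import *
delta(W(-.018,-.0465,.0762),toolR(4.6,ex,-10))
```

```text
from [ 0.6173 -0.0872  0.0778] [169.7  -0.2   4.8] t 3.6833 rack [-0.0161 -0.1439  0.0778] j [-10.  19.  96. -11.  62. -10.] F [ 0.3 -4.6  5.7]
shift mm [-9.7 97.  -1.6] rotvec [ 0.006  0.004 -0.004]
```

Request:
carry_out([
  [[-1,6,-1.7,0.003,0.004,0,0],[-2,12,-1.7,0.006,0.004,0,0],[-3,18,-1.7,0.006,0.004,0,0],[-3.5,24,-1.7,0.006,0.004,0,0],[-4,30,-1.7,0.006,0.004,0,0]],
])

```text
time_s: 4.1
eef_pos: [0.6147, -0.058, 0.0778]
tool_rot: [169.9, -0.2, 4.8]
ft_force: [-0.9, -4.9, 5.7]
grip_width: 0.007
```

Request:
carry_out([
  [[-0.5,6,-1.7,0.003,0.004,0,0],[-1,12,-1.7,0.006,0.004,0,0],[-1.5,18,-1.7,0.006,0.004,0,0],[-2,24,-1.7,0.006,0.004,0,0],[-2.5,30,-1.7,0.006,0.004,0,0]],
])

```text
time_s: 4.52
eef_pos: [0.6136, -0.0288, 0.0777]
tool_rot: [170.1, -0.1, 4.9]
ft_force: [0.0, -3.8, 6.8]
grip_width: 0.002
```

Run:
```python
from h import *
delta(W(-.018,-.0465,.0762),toolR(4.6,ex,-10))
```

```text
from [ 0.6136 -0.0288  0.0777] [ 1.701e+02 -1.000e-01  4.900e+00] t 4.5167 rack [-0.0151 -0.0855  0.0777] j [ -5.  19.  97. -11.  63.  -5.] F [ 0.  -3.8  6.8]
shift mm [-6.  38.6 -1.5] rotvec [-0.002  0.002 -0.004]
```

Request:
carry_out([
  [[-1,6,-1.7,0,0,0,0],[-2,12,-1.7,0,0,0,0],[-3,18,-1.7,0,0,0,0],[-4,24,-1.7,0,0,0,0],[-5,30,-1.7,0,0,0,0]],
])

```text
time_s: 4.93
eef_pos: [0.6101, 0.0004, 0.0777]
tool_rot: [170.0, -0.3, 4.9]
ft_force: [0.5, -3.7, 7.2]
grip_width: 0.002
```

Run:
```python
from h import *
delta(W(-.018,-.0465,.0762),toolR(4.6,ex,-10))
for n in("side","top"):
    c=r.read_camera(n); im=c["frame"][130:330,280:480,::-1]
    cv2.imwrite(f"pics/{n}2.png",cv2.resize(im,None,fx=3,fy=3))
```

```text
from [6.101e-01 4.000e-04 7.770e-02] [170.   -0.3   4.9] t 4.9333 rack [-0.0162 -0.0561  0.0777] j [ -2.  19.  97. -11.  63.  -2.] F [ 0.5 -3.7  7.2]
shift mm [-2.5  9.4 -1.5] rotvec [-0.     0.006 -0.005]
```

View pics/side2.png

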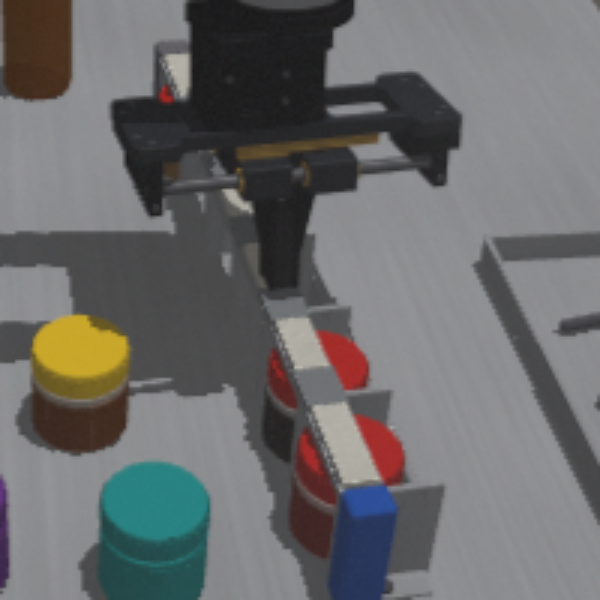

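The fingertip has crossed the second flange, seen just behind it at about (290,300), and is on strip 3. I'll go 8 mm further to the middle of the strip, then lift.

Request:
carry_out([
  [[-0.5,4,-1.7,0,0,0,0],[-1,8,-1.7,0,0,0,0],[-1,8,-1.7,0,0,0,0],[-1,8,-1.7,0,0,0,0],[-1,8,-1.7,0,0,0,0]],
])

```text
time_s: 5.45
eef_pos: [0.6104, 0.009, 0.0777]
tool_rot: [170.0, -0.5, 4.9]
ft_force: [0.1, -2.3, 8.0]
grip_width: 0.003
```

Request:
carry_out([
  [[0,0,20,0,0,0,0],[0,0,50,0,0,0,0],[-30,-10,75,0.06,0,-0.12,10],[-60,-20,80,0.12,0,-0.24,24],[-90,-30,80,0.17,0,-0.36,24]],
])

```text
time_s: 5.87
eef_pos: [0.5214, -0.0206, 0.1604]
tool_rot: [179.3, 0.0, -14.7]
ft_force: [-0.3, -1.4, -0.1]
grip_width: 0.15
```

Run:
```python
from h import *
c=r.read_camera("top"); 
for A,ce,s in blobs(jar(c),30): print("yellow",A,ce.round(1),s,ray(c,ce,.060).round(4))
cv2.imwrite("pics/top3.png",c["frame"][:,:,::-1])
jp=np.array([.4865,-.0295,0]); d0=W(-.062,-.037)-jp; print("push",np.linalg.norm(d0),np.degrees(np.arctan2(d0[1],d0[0])))
a=np.arctan2(d0[1],d0[0]); d=np.array([np.cos(a),np.sin(a),0]); n=np.array([-d[1],d[0],0])
pre=jp-d*.056
for nm,ang in(("tip fwd",1),("",-1)):
    R=toolR(np.degrees(a)-90,n,ang*8); print(nm,R.apply([0,0,1]),R.apply([1,0,0]))
R=toolR(np.degrees(a)-90,n,-8)
print(pre); delta(pre+[0,0,.12],R)
```

```text
push 0.08885094273560602 30.613515075945372
tip fwd [-0.11977542 -0.07087313 -0.99026807] [ 5.09244436e-01 -8.60621929e-01 -3.46944695e-17]
 [ 0.11977542  0.07087313 -0.99026807] [ 5.09244436e-01 -8.60621929e-01  4.16333634e-17]
[ 0.43830517 -0.05801769  0.        ]
from [ 0.5149 -0.0225  0.1574] [179.3   0.6 -15.3] t 5.9167 rack [-0.113  -0.0713  0.1574] j [-11.   1. 107.  -1.  72.   5.] F [ 0.7 -1.5 -2. ]
shift mm [-76.5 -35.5 -37.4] rotvec [ 0.118 -0.103 -0.769]
```

View pics/top3.png

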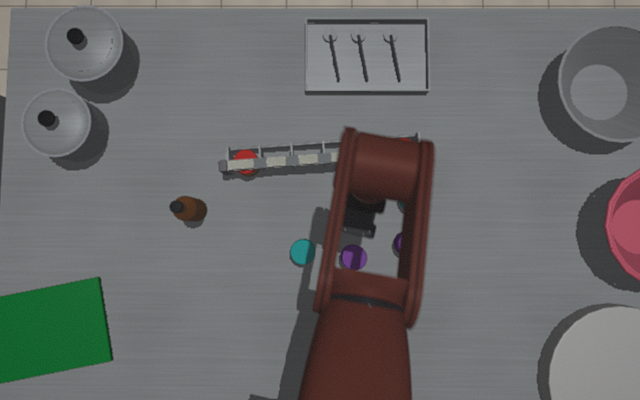

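The arm hides the jar in the top view, so I'll rely on the side view from here. Next I move behind the jar while still high.

Request:
carry_out([
  [[-16,-8,0,0.02,-0.015,-0.12,24],[-32,-15,0,0.04,-0.03,-0.24,24],[-48,-22,0,0.055,-0.05,-0.36,24],[-64,-30,-3,0.075,-0.06,-0.48,24],[-76,-36,-5,0.09,-0.08,-0.6,24]],
])

```text
time_s: 6.33
eef_pos: [0.4377, -0.0586, 0.1517]
tool_rot: [-174.0, -0.4, -50.0]
ft_force: [-0.1, 0.5, -0.2]
grip_width: 0.276
```

```bash
cat > p1.py <<'E'
from h import *
import sys
jp=np.array([.4865,-.0295,0]); d0=W(-.062,-.037)-jp
a=np.arctan2(d0[1],d0[0]); d=np.array([np.cos(a),np.sin(a),0]); n=np.array([-d[1],d[0],0])
R=toolR(np.degrees(a)-90,n,-8)
pre=jp-d*float(sys.argv[1]); pre[2]=float(sys.argv[2])
delta(pre,R); s=r.observe(); print("grip",s["grip_width"]*87)
c=r.read_camera("side")
if len(sys.argv)>3: cv2.imwrite(sys.argv[3],cv2.resize(c["frame"][130:330,200:440,::-1],None,fx=3,fy=3))
E
python3 p1.py .056 .12 pics/s4.png
```

```text
from [ 0.4377 -0.0586  0.1517] [-174.    -0.4  -50. ] t 6.3333 rack [-0.1929 -0.101   0.1517] j [-22. -13. 121.   5.  69.  26.] F [-0.1  0.5 -0.2]
shift mm [  0.6   0.6 -31.7] rotvec [ 0.027 -0.024 -0.164]
grip 23.975793776870542
```

View pics/s4.png

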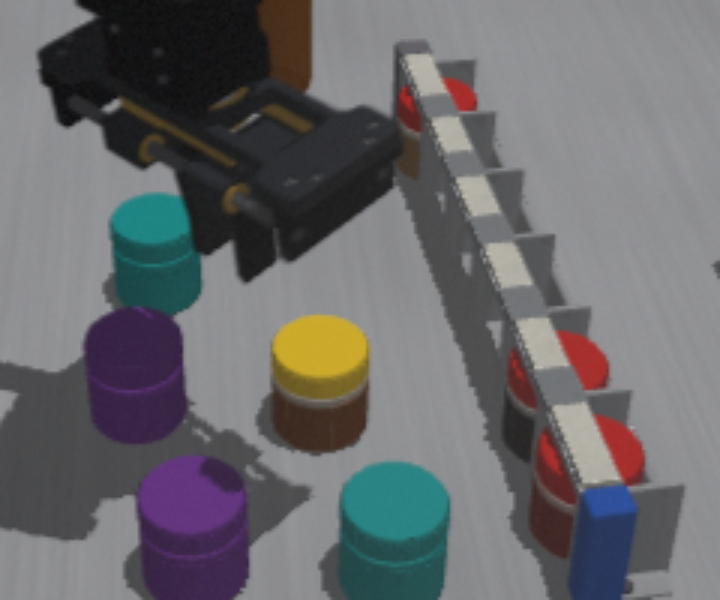

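Request:
carry_out([
  [[0,0,-20,0.014,-0.012,-0.08,24],[0,0,-45,0.027,-0.024,-0.164,24],[0,0,-75,0.027,-0.024,-0.164,24],[0,0,-105,0.027,-0.024,-0.164,24],[1,1,-132,0.027,-0.024,-0.164,24]],
])

```text
time_s: 6.8
eef_pos: [0.4361, -0.0574, 0.0169]
tool_rot: [-172.1, 0.1, -59.7]
ft_force: [0.1, 0.3, 0.1]
grip_width: 0.279
```

```bash
python3 p1.py .036 .018 pics/s5.png
```

```text
from [ 0.4361 -0.0574  0.0169] [-1.721e+02  1.000e-01 -5.970e+01] t 6.8 rack [-0.1943 -0.0997  0.0169] j [-23.  -2. 128.   8.  49.  31.] F [0.1 0.3 0.1]
shift mm [19.4  9.5  1.1] rotvec [-0.001 -0.002  0.005]
grip 24.2657521778895
```

View pics/s5.png

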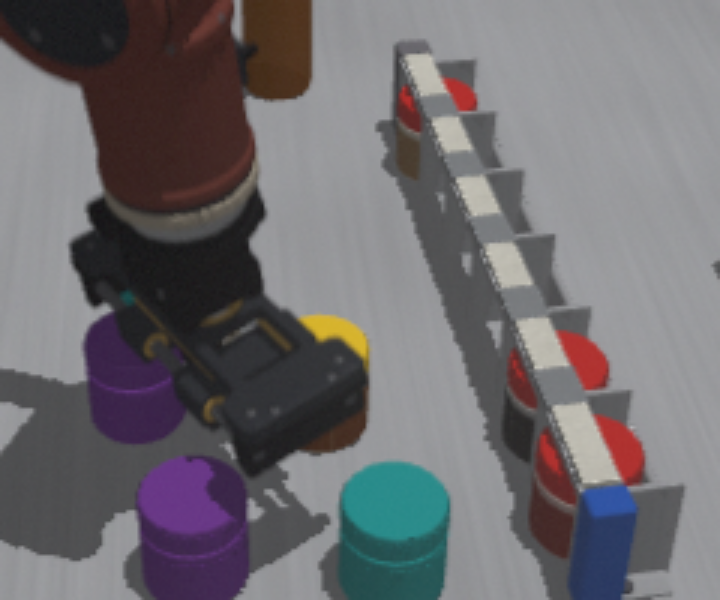

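The fingers are down behind the jar and clear of the decoys. Now I make contact gently.

Request:
carry_out([
  [[5,2.5,1,0,0,0,24],[10,5,1,0,0,0,24],[14,7,1,0,0,0,24],[18,9,1,0,0,0,24],[22,11,1,0,0,0,24]],
])

```text
time_s: 7.27
eef_pos: [0.4562, -0.0449, 0.0147]
tool_rot: [-172.3, 0.4, -59.6]
ft_force: [-1.8, -1.2, 1.1]
grip_width: 0.277
```

Request:
carry_out([
  [[4,2.5,1,0,0,0,24],[8,5,1,0,0,0,24],[12,7,1,0,0,0,24],[16,9.5,1,0,0,0,24],[20,12,1,0,0,0,24]],
])

```text
time_s: 7.68
eef_pos: [0.4766, -0.0328, 0.0159]
tool_rot: [-172.3, 0.4, -59.6]
ft_force: [-1.5, -0.1, 1.1]
grip_width: 0.278
```

```bash
python3 p1.py -.05 .018 pics/s6.png
```

```text
from [ 0.4766 -0.0328  0.0159] [-172.3    0.4  -59.6] t 7.6833 rack [-0.1519 -0.0784  0.0159] j [-18.   3. 123.   8.  49.  37.] F [-1.5 -0.1  1.1]
shift mm [52.9 28.7  2.1] rotvec [-0.003 -0.007  0.004]
grip 24.216310632652814
```

View pics/s6.png

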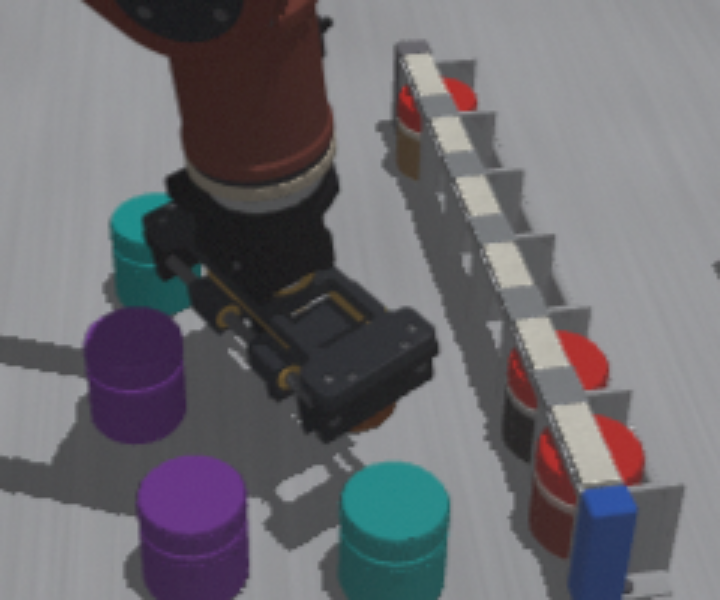

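Request:
carry_out([
  [[5,3,2,0,0,0,24],[10,6,2,0,0,0,24],[15,9,2,0,0,0,24],[20,12,2,0,0,0,24],[25,15,2,0,0,0,24]],
])

```text
time_s: 8.15
eef_pos: [0.5028, -0.0172, 0.0179]
tool_rot: [-172.2, 0.4, -59.6]
ft_force: [-1.1, -1.4, 0.0]
grip_width: 0.278
```

Request:
carry_out([
  [[5,3,1,0,0,0,24],[10,6,1,0,0,0,24],[15,9,1,0,0,0,24],[20,12,1,0,0,0,24],[22,13,1,0,0,0,24]],
])

```text
time_s: 8.57
eef_pos: [0.5256, -0.0037, 0.019]
tool_rot: [-172.2, 0.4, -59.6]
ft_force: [-0.2, -0.1, -0.5]
grip_width: 0.275
```

```bash
python3 p1.py -.05 .018 pics/s7.png
python3 - <<'E'
from h import *
s=r.observe(); R=Ro.from_euler('xyz',s["tool_rot"],degrees=True); y=R.apply([0,1,0]); x=R.apply([1,0,0]); print(x,y)
n=np.cross([0,0,1],x); n/=np.linalg.norm(n); print("push dir",n,"jar est",torack(s["eef_pos"]+.036*n))
E
```

```text
from [ 0.5256 -0.0037  0.019 ] [-172.2    0.4  -59.6] t 8.5667 rack [-0.1008 -0.0534  0.019 ] j [-13.   9. 116.   7.  49.  42.] F [-0.2 -0.1 -0.5]
shift mm [ 3.9 -0.3 -1. ] rotvec [-0.004 -0.006  0.004]
grip 23.947664378291613
[ 0.50597861 -0.86252466 -0.00607079] [-0.85495953 -0.50058444 -0.13586549]
push dir [ 0.86254056  0.50598793 -0.        ] jar est [-0.06828345 -0.03778814  0.01907903]
```

View pics/s7.png

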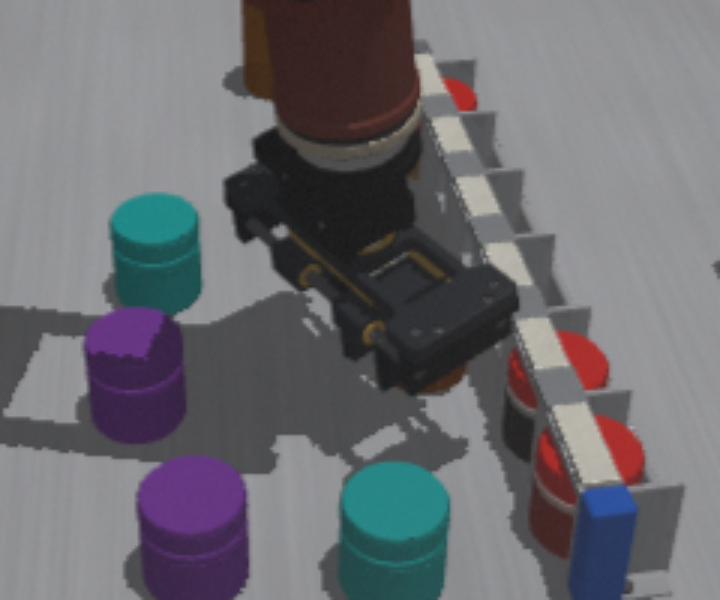

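The estimate puts the jar at rack (−68, −38), right in front of gap 3. I'll back off, lift and look before turning square to the rack.

Request:
carry_out([
  [[-10,-6,0,0,0,0,24],[-24,-14,0,0,0,0,24],[-35,-20,25,0,0,-0.1,24],[-50,-20,60,0,0,-0.22,24],[-80,-20,90,0,0,-0.34,24]],
])

```text
time_s: 9.03
eef_pos: [0.4464, -0.0248, 0.1099]
tool_rot: [-172.1, 0.3, -79.5]
ft_force: [0.0, -0.2, 1.1]
grip_width: 0.274
```

```bash
cat > look.py <<'E'
from h import *
import sys
c=r.read_camera("side"); 
for A,ce,s in blobs(jar(c),30):
    print("yellow",A,ce.round(1),s,"t",torack(ray(c,ce,.055)).round(4))
K,R,t=c["camera_matrix"],np.array(c["R"]),np.array(c["t"])
im=cv2.resize(c["frame"],None,fx=3,fy=3,interpolation=cv2.INTER_CUBIC)[:,:,::-1].copy()
cx=W(float(sys.argv[2]),float(sys.argv[3]))
for z in(0,.062):
    P=np.array([cx+[.029*np.cos(a),.029*np.sin(a),z] for a in np.linspace(0,6.283,50)])
    q=(K@(R@P.T+t[:,None])).T; q=q[:,:2]/q[:,2:]
    cv2.polylines(im,[(q*3+1).round().astype(int).reshape(-1,1,2)],True,(255,255,0),1)
cv2.imwrite(sys.argv[1],im[390:990,600:1320])
E
python3 look.py pics/s8.png -.068 -.038
```

```text
yellow 45 [91.6 58.6] [88 55  8  9] t [-0.6677  0.9352  0.055 ]
yellow 573 [342.3 229.2] [327 218  30  25] t [-0.0674 -0.0365  0.055 ]
```

View pics/s8.png

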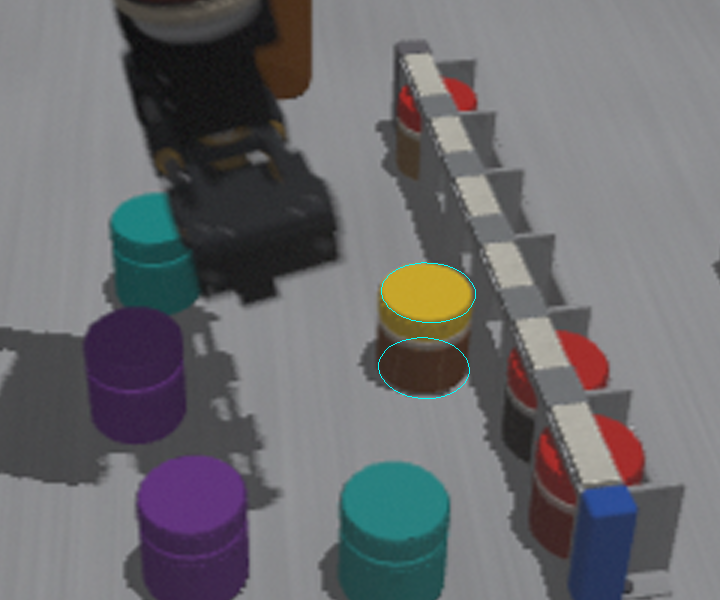

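The jar stands upright at about rack (−69, −37), matching the overlay. Next I square up behind it.

```bash
cat > p2.py <<'E'
from h import *
import sys
delta(W(float(sys.argv[1]),-.037,float(sys.argv[2])),toolR(-85.4,ey,-8))
E
python3 p2.py -.123 .018
```

```text
from [ 0.4453 -0.0247  0.1176] [-171.6    0.   -79.8] t 9.0833 rack [-0.1825 -0.0679  0.1176] j [-16. -14. 126.   4.  61.  62.] F [1.4 0.6 2.1]
shift mm [ 56.8  35.6 -99.6] rotvec [-0.002  0.006 -0.097]
```

Request:
carry_out([
  [[20,15,0,0,0.003,-0.05,24],[45,36,-5,0,0.006,-0.097,24],[57,36,-35,0,0.006,-0.097,24],[57,36,-70,0,0.006,-0.097,24],[57,36,-98,0,0.006,-0.097,24]],
])

```text
time_s: 9.5
eef_pos: [0.5023, 0.0113, 0.0186]
tool_rot: [-171.9, 0.1, -85.3]
ft_force: [-0.6, 0.6, 0.1]
grip_width: 0.275
```

```bash
python3 p2.py -.105 .019;python3 look.py pics/s9.png -.069 -.037
```

```text
from [0.5023 0.0113 0.0186] [-1.719e+02  1.000e-01 -8.530e+01] t 9.5 rack [-0.1228 -0.0366  0.0186] j [ -9.   5. 121.   3.  46.  74.] F [-0.6  0.6  0.1]
shift mm [17.8  1.   0.4] rotvec [-0.001  0.002 -0.001]
yellow 254 [86.2 62.5] [78 54 18 21] t [-0.6789  0.903   0.055 ]
yellow 444 [345.4 229.4] [333 218  24  25] t [-0.0618 -0.0378  0.055 ]
```

View pics/s9.png

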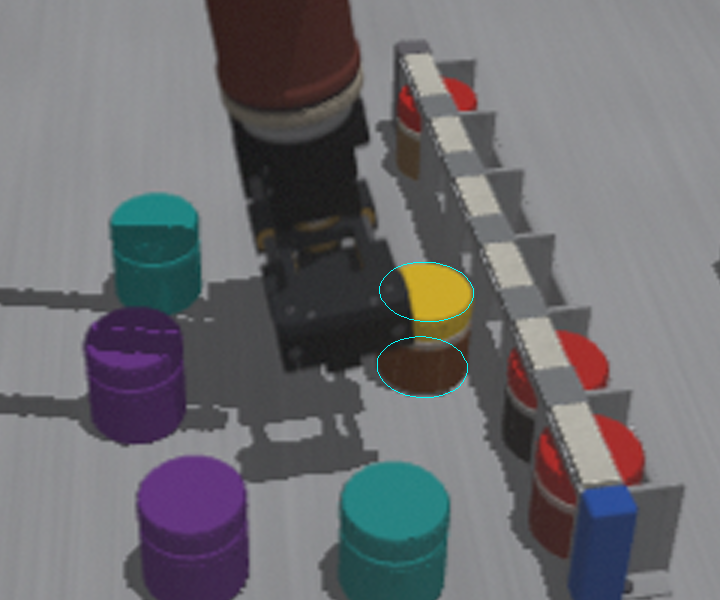

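Request:
carry_out([
  [[6,0.5,1,0,0,0,24],[12,1,1,0,0,0,24],[18,1.5,1,0,0,0,24],[24,2,1,0,0,0,24],[30,2.5,1,0,0,0,24]],
])

```text
time_s: 9.97
eef_pos: [0.5291, 0.0139, 0.0155]
tool_rot: [-172.3, 0.2, -85.4]
ft_force: [-2.4, -0.3, 1.2]
grip_width: 0.277
```

Request:
carry_out([
  [[5,0.4,1,0,0,0,24],[10,0.8,1,0,0,0,24],[15,1.2,1,0,0,0,24],[20,1.6,1,0,0,0,24],[25,2,1,0,0,0,24]],
])

```text
time_s: 10.38
eef_pos: [0.5545, 0.016, 0.0166]
tool_rot: [-172.3, 0.2, -85.4]
ft_force: [-2.2, -0.0, 2.0]
grip_width: 0.277
```

```bash
python3 p2.py -.041 .019;python3 look.py pics/s10.png -.032 -.037
```

```text
from [0.5545 0.016  0.0166] [-172.3    0.2  -85.4] t 10.3833 rack [-0.0704 -0.0361  0.0166] j [ -8.  12. 113.   2.  47.  76.] F [-2.2 -0.   2. ]
shift mm [29.4  1.4  2.4] rotvec [-0.002 -0.006 -0.   ]
yellow 293 [85.5 63. ] [77 54 19 22] t [-0.6804  0.8993  0.055 ]
```

View pics/s10.png

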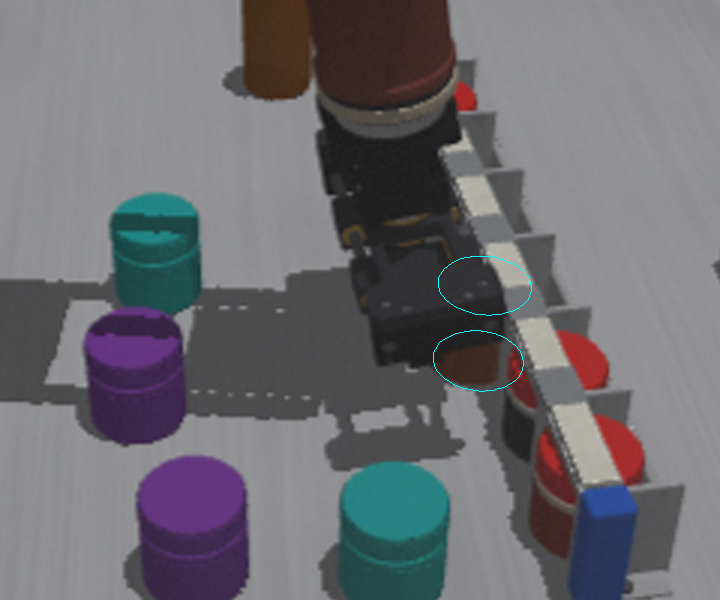

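Request:
carry_out([
  [[4,0.3,2,0,-0.003,0,24],[8,0.6,3,0,-0.006,0,24],[12,0.9,4,0,-0.006,0,24],[16,1.2,4,0,-0.006,0,24],[20,1.4,4,0,-0.006,0,24]],
])

```text
time_s: 10.85
eef_pos: [0.576, 0.0174, 0.021]
tool_rot: [-171.9, 0.1, -85.4]
ft_force: [-1.2, -0.1, -0.6]
grip_width: 0.276
```

```bash
python3 p2.py -.041 .019
```

```text
from [0.576  0.0174 0.021 ] [-1.719e+02  1.000e-01 -8.540e+01] t 10.85 rack [-0.0489 -0.0364  0.021 ] j [ -7.  14. 110.   2.  48.  77.] F [-1.2 -0.1 -0.6]
shift mm [ 7.9  0.  -2. ] rotvec [-0.002  0.002 -0.   ]
```

Request:
carry_out([
  [[1.5,0.1,0,0,0,0,24],[3,0.2,0,0,0,0,24],[4.5,0.3,0,0,0,0,24],[6,0.4,0,0,0,0,24],[7,0.5,0,0,0,0,24]],
])

```text
time_s: 11.27
eef_pos: [0.583, 0.0179, 0.0209]
tool_rot: [-171.9, 0.1, -85.4]
ft_force: [-0.3, -0.7, 0.3]
grip_width: 0.275
```

```bash
python3 p2.py -.041 .019
```

```text
from [0.583  0.0179 0.0209] [-1.719e+02  1.000e-01 -8.540e+01] t 11.2667 rack [-0.0418 -0.0365  0.0209] j [ -7.  15. 109.   2.  48.  77.] F [-0.3 -0.7  0.3]
shift mm [ 0.9 -0.5 -1.9] rotvec [-0.002  0.002 -0.   ]
```

Request:
carry_out([
  [[0.5,0,0,0,0,0,24],[1,0,0,0,0,0,24],[1.5,0,0,0,0,0,24],[2,0,0,0,0,0,24],[2,0,0,0,0,0,24]],
])

```text
time_s: 11.68
eef_pos: [0.5851, 0.0179, 0.0209]
tool_rot: [-171.9, 0.1, -85.4]
ft_force: [-1.4, -0.8, -0.1]
grip_width: 0.277
```

```bash
python3 look.py pics/s11.png -.005 -.037
```

```text
yellow 307 [84.9 63.1] [77 54 19 22] t [-0.682   0.8984  0.055 ]
yellow 48 [387.1 223.8] [383 216   8  15] t [ 0.0197 -0.0346  0.055 ]
```

View pics/s11.png

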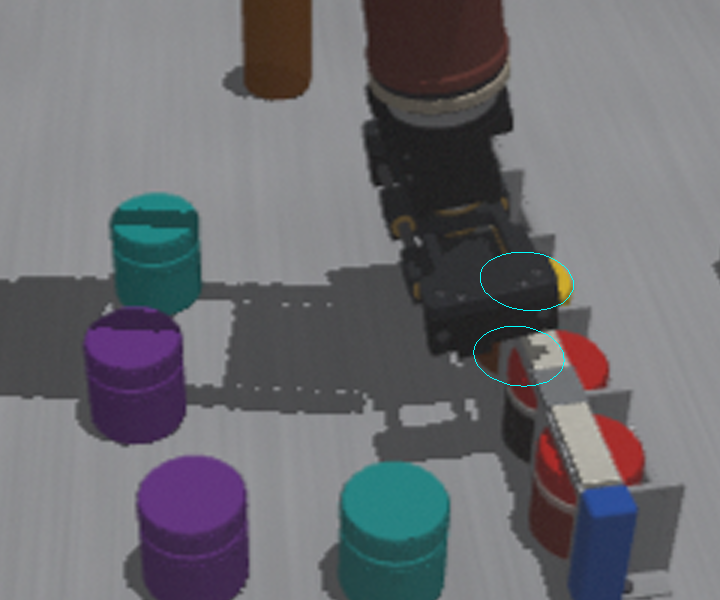

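Request:
carry_out([
  [[0.5,0,0,0,0,0,24],[1,0,0,0,0,0,24],[1.5,0,0,0,0,0,24],[2,0,0,0,0,0,24],[2,0,0,0,0,0,24]],
])

```text
time_s: 12.15
eef_pos: [0.5858, 0.0179, 0.0205]
tool_rot: [-172.1, 0.1, -85.4]
ft_force: [-7.3, -0.8, 4.8]
grip_width: 0.276
```

The force rose to 7 N at x ≈ −39, so the jar is against the back stop. I'll withdraw straight back, then lift.

Request:
carry_out([
  [[-6,-0.5,0,0,0,0,24],[-20,-1.6,0,0,0,0,24],[-50,-4,5,0,0,0,24],[-85,-6,40,0,0,0,24],[-115,-8,80,0,0,0,24]],
])

```text
time_s: 12.57
eef_pos: [0.4769, 0.011, 0.0856]
tool_rot: [-172.4, 0.2, -85.4]
ft_force: [0.8, -0.3, 0.3]
grip_width: 0.279
```

Request:
carry_out([
  [[0,-40,30,0,0,0,24],[0,-80,60,0,0,0,24],[0,-120,80,0,0,0,24],[0,-160,90,0,0,0,24],[0,-195,90,0,0,0,24]],
])

```text
time_s: 12.98
eef_pos: [0.4786, -0.1766, 0.1786]
tool_rot: [-172.0, -0.0, -85.3]
ft_force: [1.7, 0.8, 0.8]
grip_width: 0.278
```

```bash
python3 look.py pics/s12.png -.005 -.037
python3 - <<'E'
from h import *
c=r.read_camera("top"); cv2.imwrite("pics/t12.png",cv2.resize(c["frame"][120:260,160:440,::-1],None,fx=2.8,fy=2.8,interpolation=cv2.INTER_CUBIC))
for A,ce,s in blobs(jar(c),20): print(A,ce,s,torack(ray(c,ce,.062)))
E
```

```text
yellow 174 [382.5 222.3] [374 214  16  18] t [ 0.0124 -0.029   0.055 ]
206 [338.47087379 146.40291262] [327 141  24  11] [ 0.00854619 -0.03539483  0.062     ]
```

View pics/s12.png

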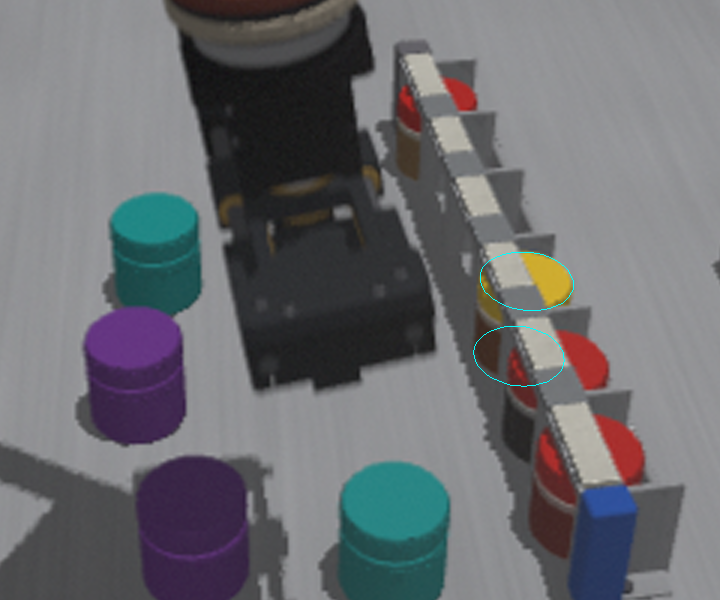

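View pics/t12.png

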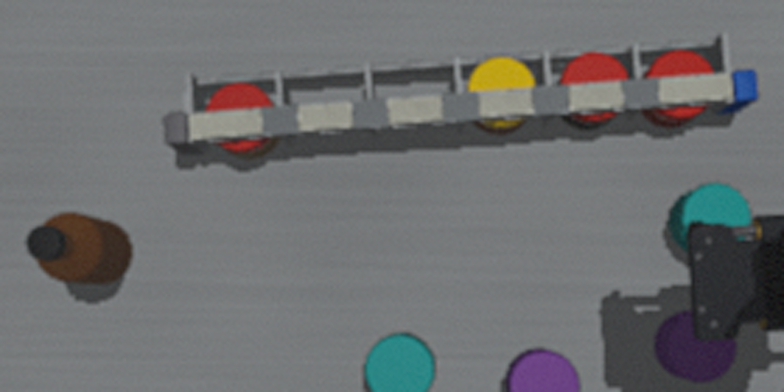

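The yellow jar stands upright in the third gap from the blue cap, at the same depth as the red jars and centred laterally (about −36 mm, target −37). The red jars and the bottle look unmoved, so I'm handing the job in.

Run:
```python
from plant import r
print(r.job_done())
```

```text
the job is handed in; nothing more can be done
None
```

The yellow-lidded jar is in the third gap from the blue cap, standing against the back of the rack. I handed the job in at about 13 s of the 61 s; no verdict is reported.

- **Counting:** I ran the closed fingertips along the rail from the blue end, over strip 1, the first flange, strip 2, the second flange and on to strip 3. Wrist force readings were about 5–8 N during the run. I stopped in the middle of strip 3 and lifted off.
- **Pushing:** I pushed the jar with the slightly parted fingertips, first diagonally to the mouth of the gap, then straight in. The measured force stayed around 1–3 N until it rose to 7 N at the back stop. The jar was never gripped or lifted.
- **Last checks:** Both cameras show the jar upright at the same depth as the red jars. In the top view its visible lid sits about 1–2 mm off the gap's middle. The side view put it about 8 mm off, but the rail hides part of the lid there, so I relied on the top view. By eye, the red jars and the bottle have not moved; I did not measure them again.

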